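Pull the brake plug from a rotary board holder

ROBOT

A 6-joint arm with a two-finger parallel gripper is mounted at the origin on the work surface. World frame = base frame: x ahead of the robot, y to its left, z up, the work surface at z = 0. Lengths are in m, angles in rad, forces in N, time in s.
With the tool pointing down it reaches from about 0.35 to 0.975 m from the base axis. Payload 4.9 kg.
Tool frame: the origin (TCP) lies at the very end of the fingers, on their centre line; the grasp point (between the pads) lies manip.grip_point_offset behind it (manip.grip_point_offset is the distance from the TCP to the grasp point, in m); z points along the fingers, y is the line along which they close (so a half turn about z gives the same grasp; the last joint's range is limited). The gripper opens to 85 mm and grips with 20 to 120 N. Pads are 22 mm wide; open, the fingers measure 114 mm over their backs; the gripper's body (76 mm by 85 mm) begins 54 mm behind the grasp point. The pads swing forward as they close: fully open they stand 13 mm farther back than shut.
Start: joints at [1.086, 0.053, 1.613, -0, 1.476, -0.119], TCP at [0.224, 0.584, 0.231] pointing down, gripper open.
Joint ranges: [-3.01, 3.01], [-1.01, 2.22], [0.06, 2.58], [-1.02, 4.17], [0.09, 2.62], [-3.14, 3.14]. Speed limits (rad/s): [2.57, 2.57, 3.14, 3.14, 3.14, 3.14].

INTERFACE

Orientations are given as a unit quaternion [w, x, y, z].
In Python, from plant import manip gives the robot as it stands.
- The arm moves only by the shell command python3 -m crank 'ROWS' [OPENING]. ROWS is JSON, a list of rows, each an object of numbers: "x", "y", "z": the shift along the tool's x, y, z in cm; "turn": the turn about the tool's z in rad. In form: [{"x": .., "y": .., "z": .., "turn": ..}, ...]. A call has 1 to 5 rows; each row shifts and turns the commanded pose from where the row before left it, along the tool's axes as they then stand; what a row does not reach is not made up. A row lasts 1/10 s, in which the tool goes at most 50 mm and 8.59 degrees, less where a joint would pass 70% of its speed; a pose out of reach is approached as far as the arm can. A call with a gripper value outside its range is refused whole. OPENING is the opening in per cent of the stroke, from 0 (shut) to 100 (fully open), set as the call begins (- or left out, the last holds). The fingers move at their own pace and stop on an object; the grip force is fixed at half the most. Time passes only in rows, so rows that do not move let the fingers close. It gives the time, the measured TCP pose, the force, the opening and the grip force at its end, in the units of the state.
- manip.state(): the state, without advancing time (a new reading comes with each control period).
- manip.grab_frame(name): name is "side" or "top" or "wrist"; returns (picture, depth): 400x640x3 uint8, red, green, blue; 400x640 float32, m along the optical axis (not along the pixel's ray), 0 where there is no reading.
- manip.camera_model(name): a dict with "mtx" (3x3 intrinsics, pixels), "k1" (the pictures are not rectified: a ray, as slopes to the right and down, at radius r is drawn at 1 + k1 r^2 times it, then the intrinsics apply), "world_to_cam" (4x4, takes a point from world to camera coordinates). Camera axes: x right, y down, z forward; pixel columns grow to the right and rows downward; lengths in m; the calibration is good to about 2 mm. A picture is of the moment at which its call begins: read the wrist's pose just before it. camera_model takes no time and is no camera call; for the wrist camera it gives the pose at the moment of the call.
- manip.job_done(): hands the job in; it is judged then, once.
The state is a dict: "time": time; "joint_pos": joint angles; "joint_vel": joint speeds; "joint_efforts": joint torques, N m; "tool_pos": TCP position; "tool_rot": TCP orientation; "contact_force": force on the tool from outside, world axes, zero at the start; "ft_torque": the same for the moment, N m; "gripper_width": opening from 0.0 (shut) to 1.0 (fully open); "grasp_force": force on a finger pad.
Only numpy, scipy, OpenCV 4.12 (cv2) and the standard library are available. Lean on these libraries where they do the work, as an engineer would, in place of code of your own. Each camera call takes 0.05 s, during which the arm holds its last target. There are 200 camera calls.

TASK

Turn the disc of the rotary board holder until its access hole stands clear over the red brake plug, put the yellow-handled puller into the plug and thread it home with a clockwise turn, and draw the plug straight up out of its pocket. Do not let the gripper touch the plug itself. Stand the plug gently upright in the blue tray with the puller still threaded in it, let go, and leave the other things on the bench as they are.

Things in the scene. Friction and masses are not known exactly. Their poses are not given: they have to be found in the camera images.
- holder: rotary board holder, fixed: dark steel base 180 x 180 x 42 mm high, origin at the centre of its underside, z up. In its top a square pocket, 36 x 36 mm and 36 mm deep, is centred 62 mm from the origin along the base's -x and square with its sides; the red plug sits in it. On that side a tab with a red mark sticks out from under the disc, to 120 mm from the origin: the plug lies inward of it
- disc_axis (a point): on the turning axis of the disc (vertical, through the holder's origin), at the disc's top face. The light-alloy disc is 196 mm across; underside 44 mm and top 50 mm above the bench. It carries an access hole, a finger post, a 24 mm hub 6 mm high, and a green circuit board in grey jaws, at most 8 mm above the disc, at least 80 mm from the post
- turntable (a joint): angle of the disc on the holder, rad, growing counter-clockwise seen from above, without end stops; 0 (or any whole turn) puts the access hole exactly over the plug. It turns very easily (about 0.02 N m of friction), coasts a little, and stays where it is left
- disc_hole (a point): centre of the disc's round access hole, 60 mm across and going right through, 62 mm from the disc's axis, at the disc's top face. The plug's corners leave 6 mm of room all round when it is centred
- disc_post (a point): centre of the top of the disc's upright finger post, black with an orange band, 12 mm across and 40 mm tall above the disc's top face, 78 mm from the disc's axis, 2.1 rad counter-clockwise from the hole seen from above. Its top is 90 mm above the bench
- plug: red brake plug, sliding fit (1 mm a side) in the holder's pocket: 34 x 34 mm square, 36 mm tall, about 0.12 kg, origin at the centre of its underside, z up, x parallel to the holder's x. At the start its underside is 6 mm above the bench and its top 2 mm below the disc's underside. The square pocket keeps it from turning
- plug_top (a point): centre of the plug's top face, 36 mm above its underside. A slot 11 x 25 mm, long along the plug's x, opens here into a chamber 18 mm deep. At +y and -y of the slot are lips, sloping underneath, 7 to 10 mm thick: a cross-pin let down it and turned clockwise (from above) goes under them, holds from about 60 degrees, stops a little past 90; the other way is blocked
- puller: puller, about 0.14 kg, origin at the rod's lower tip, z up the rod, x along its cross-pin. Steel rod 8 mm across; cross-pin 5 mm thick, 20 mm end to end, 3 mm above the tip; steel collar 31 mm across, 17 to 23 mm above the tip, which seats on the plug's top. Once threaded it has up to 5 mm of vertical play. It starts upright in the stand, tip 13 mm above the bench
- puller_grip (a point): middle of the puller's yellow paddle handle, 66.5 mm above its tip. The paddle reaches from 40 to 85 mm above the tip, is 40 mm wide along the puller's x (the same direction as the cross-pin) and 14 mm thick along y: grip it here, fingers closing along y
- stand: grey stand block for the puller, fixed, 80 x 80 x 30 mm, origin at the centre of its underside; round hole 25 mm across and 22 mm deep in its middle. Stands at the left or the right of the holder
- tray: blue parts tray, fixed, 120 x 120 mm outside, 22 mm high, walls 4 mm and floor about 4 mm thick; origin at the centre of its underside. On the other side of the holder from the stand
- flux: bystander: amber bottle, 36 mm across, 110 mm tall, origin at the centre of its underside
- driver: bystander: screwdriver lying flat, 160 mm long, red handle
- tape: bystander: roll of tape lying flat, 56 mm across, 18 mm high, origin at the centre of its underside
- solder: bystander: steel spool, 60 mm across, 40 mm tall, origin at the centre of its underside
- screw_jar: bystander: clear jar with white lid, 50 mm across, 60 mm tall, origin at the centre of its underside
- loupe: bystander: black eyeglass loupe, 44 mm across, 36 mm tall, origin at the centre of its underside
There are look-alikes about, which are no part of the job. Of the things shaped like the tray, the blue one is meant.

How it is judged:
On the way, in this order (a step that is already met when the one before it is completed fails the run):
1. the disc's access hole stands over the plug (centres within 8 mm) (horizontal distance between disc_hole and plug_top below 0.008 m), for 0.2 s.
2. the puller is in the plug (tip at least 11 mm down), turned at least 57 degrees from the slot (z of puller in the frame of plug below 0.025 m and distance between puller and plug_top below 0.022 m and angle between the x axis of puller and the x axis of plug, either way round above 1 rad and height (world z) of plug below 0.02 m), for 0.1 s.
3. the plug is drawn up clear of the disc, upright within 11 degrees, on the puller (height (world z) of plug above 0.056 m and horizontal distance between plug and disc_hole below 0.025 m and angle between plug's own z axis and vertical below 0.2 rad and distance between puller and plug_top below 0.022 m), for 0.1 s.
At the end, for the whole second after the job is handed in: The plug stands on the tray's floor, wholly inside its walls (centre within 42 mm of the tray's centre along each side), upright within 6 degrees, with the puller still in it (tip at least 11 mm below the plug's top, turned at least 46 degrees from the slot, upright within 11 degrees), all at rest (x of plug in the frame of tray between -0.042 and 0.042 m and y of plug in the frame of tray between -0.042 and 0.042 m and height (world z) of plug below 0.01 m and angle between plug's own z axis and vertical below 0.1 rad and angle between puller's own z axis and vertical below 0.2 rad and distance between puller and plug_top below 0.022 m and angle between the x axis of puller and the x axis of plug, either way round above 0.8 rad and linear speed of plug below 0.02 m/s and linear speed of puller below 0.03 m/s); the robot touches nothing.
It fails at once if the gripper touches the plug (contact force between the fingers and plug above 1 N).
It fails at once if the plug strikes the tray hard (over 60 N) (contact force between plug and tray above 60 N).
It fails at once if a bystander is shifted by more than 20 mm (distance of any of flux, driver, tape, solder, loupe, screw_jar from where it was at the start of the episode above 0.02 m).
It also fails if it takes over 69 s, if anything falls off the work surface, if the arm or the gripper's body presses on something with over 40 N, if the wrist force passes 120 N, or if a joint passes its speed limit or range.

## Working session

There is one attempt and no reset: what is moved stays moved. The work goes in short steps, Python scripts to look and compute and a shell command to move; the robot and the scene stay as the last step left them, time stands still between calls to the robot, and variables do not carry over. Pictures are saved under pics/ and viewed, at most 10 in all, crops included, and the job is handed in when it is done.

```bash
mkdir -p pics
cat > h.py <<'E'
import numpy as np, cv2
from plant import manip
def grab(n):
    m=manip.camera_model(n); p,d=manip.grab_frame(n); return p,d,m
def rays(m,uv):
    uv=np.atleast_2d(np.array(uv,float)); K=np.array(m["mtx"]); k=m["k1"]
    q=np.c_[(uv[:,0]-K[0,2])/K[0,0],(uv[:,1]-K[1,2])/K[1,1]]; s=q.copy()
    for _ in range(20): s=q/(1+k*(s**2).sum(1,keepdims=True))
    T=np.linalg.inv(np.array(m["world_to_cam"]))
    return T[:3,3], np.c_[s,np.ones(len(s))]@T[:3,:3].T
def onz(m,uv,z):
    o,r=rays(m,uv); z=np.broadcast_to(z,len(r)); return o+r*((z-o[2])/r[:,2])[:,None]
def cloud(m,d):
    v,u=np.mgrid[:d.shape[0],:d.shape[1]]
    o,r=rays(m,np.c_[u.ravel(),v.ravel()])
    return (o+r*d.reshape(-1,1)).reshape(*d.shape,3)
def proj(m,p):
    p=np.atleast_2d(p); T=np.array(m["world_to_cam"]); K=np.array(m["mtx"])
    c=p@T[:3,:3].T+T[:3,3]; s=c[:,:2]/c[:,2:]; s=s*(1+m["k1"]*(s**2).sum(1,keepdims=True))
    return s*[K[0,0],K[1,1]]+[K[0,2],K[1,2]]
def save(n,p): cv2.imwrite("pics/"+n,cv2.cvtColor(p,cv2.COLOR_RGB2BGR))
E
python3 - <<'E'
from h import *
for n in ("top","side"):
    p,d,m=grab(n); save(n+"1.png",p); np.savez(n+".npz",p=p,d=d); 
    print(n,m["mtx"],m["k1"],np.linalg.inv(m["world_to_cam"])[:3,3])
print(manip.grip_point_offset, manip.state())
E
```

```text
top [[391.31787845   0.         319.18212775]
 [  0.         391.31787845 200.25838522]
 [  0.           0.           1.        ]] 0.023122398525688027 [0.34577984 0.09175533 1.41172997]
side [[466.87456428   0.         322.4544805 ]
 [  0.         466.87456428 200.33529425]
 [  0.           0.           1.        ]] -0.13043195619727024 [ 0.24224219 -1.04064482  0.77540761]
0.0187 {'time': 0.1, 'joint_pos': array([ 1.08601225e+00,  5.33210909e-02,  1.61415509e+00,  1.91026926e-05,
        1.47599811e+00, -1.18969929e-01]), 'joint_vel': array([ 0.00020706, -0.00181206, -0.00250775,  0.00108135, -0.00094038,
        0.0012891 ]), 'joint_efforts': array([ 6.41550760e-04, -3.94901454e+01, -3.71365607e+01, -1.40291763e-04,
        3.86935193e-03, -2.07029572e-06]), 'tool_pos': array([0.22328194, 0.58315371, 0.23016816]), 'tool_rot': array([-2.88795119e-04,  1.81889735e-01,  9.83318483e-01, -8.95448106e-04]), 'contact_force': array([ 0.30893954,  0.03243417, -0.35338168]), 'ft_torque': array([-0.00348365,  0.02027194, -0.02772315]), 'grasp_force': 0.0, 'gripper_width': 0.9981451847042084}
```

View pics/top1.png

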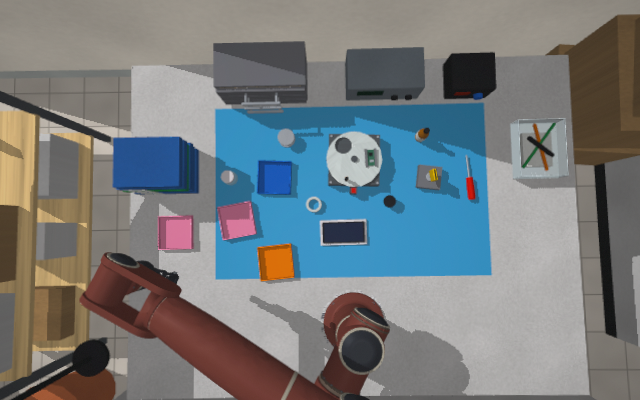

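View pics/side1.png

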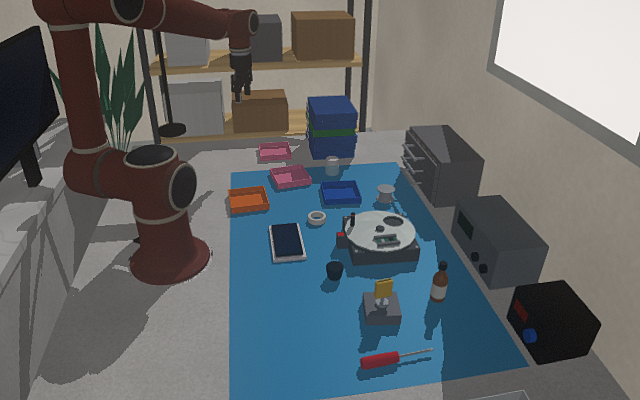

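The top view shows the holder and disc at about (354,159), the red mark at (353,190), and the stand with the yellow puller at (430,177). The only blue open tray is at (275,178). The other tray shapes are pink (237,220) and (176,233), and orange (276,262). The blue stack at (150,163) is a set of bins off the mat. I'll enlarge to confirm and measure.

```bash
cat > m1.py <<'E'
from h import *
z=np.load("top.npz"); p,d=z["p"],z["d"]; m=manip.camera_model("top")
save("crop1.png",cv2.resize(p[120:220,250:450],None,fx=4,fy=4,interpolation=cv2.INTER_CUBIC))
hsv=cv2.cvtColor(p,cv2.COLOR_RGB2HSV); C=cloud(m,d)
def blobs(name,lo,hi,roi,zz,amin=4):
    k=cv2.inRange(hsv,np.array(lo),np.array(hi)); r=np.zeros_like(k); x0,y0,x1,y1=roi; r[y0:y1,x0:x1]=k[y0:y1,x0:x1]
    for c in cv2.findContours(r,cv2.RETR_EXTERNAL,cv2.CHAIN_APPROX_NONE)[0]:
        if len(c)<amin: continue
        rc=cv2.minAreaRect(c); w=onz(m,cv2.boxPoints(rc),zz)
        u,v=map(int,rc[0]); print(name,np.round(rc[0],1),cv2.contourArea(c),"ctr",np.round(onz(m,[rc[0]],zz)[0],4),"sides",np.round([np.linalg.norm(w[1]-w[0]),np.linalg.norm(w[2]-w[1])],3),"ang",np.round(np.degrees(np.arctan2(*(w[1]-w[0])[[1,0]])),1),"depth z",np.round(C[v,u,2],3))
blobs("tray",(108,150,60),(125,255,255),(250,150,300,205),.022)
blobs("yellow",(20,120,100),(35,255,255),(400,150,460,200),.098)
blobs("stand",(0,0,80),(179,60,170),(410,160,450,195),.03)
blobs("disc",(0,0,185),(179,50,255),(315,125,390,195),.05)
blobs("red",(0,120,80),(8,255,255),(340,180,370,200),.043)
blobs("post",(5,120,100),(20,255,255),(320,125,390,192),.085)
blobs("dark",(0,0,0),(179,255,70),(320,125,390,192),.05)
E
python3 m1.py
```

```text
tray [274. 177.] 987.0 ctr [0.5203 0.2708 0.022 ] sides [0.115 0.115] ang -91.2 depth z 0.004
yellow [433.1 174.5] 69.5 ctr [ 0.5084 -0.2743  0.098 ] sides [0.025 0.04 ] ang -79.8 depth z 0.095
stand [428.6 176.8] 490.5 ctr [ 0.5089 -0.2771  0.03  ] sides [0.08  0.083] ang -7.5 depth z 0.034
disc [353.8 158.8] 1886.5 ctr [ 0.5755 -0.0135  0.05  ] sides [0.19  0.187] ang -45.9 depth z 0.054
red [353. 190.] 14.5 ctr [ 0.4663 -0.0088  0.043 ] sides [0.014 0.014] ang -91.1 depth z 0.042
dark [346.  178.5] 4.0 ctr [0.5065 0.0152 0.05  ] sides [0.007 0.007] ang -46.0 depth z 0.09
dark [373.5 182.7] 17.5 ctr [ 0.4899 -0.0802  0.05  ] sides [0.062 0.028] ang -52.9 depth z 0.038
dark [369.5 154. ] 5.5 ctr [ 0.5911 -0.069   0.05  ] sides [0.01  0.007] ang -91.2 depth z 0.055
dark [337.9 141.9] 9.0 ctr [0.6363 0.0406 0.05  ] sides [0.038 0.012] ang -30.0 depth z 0.044
```

View pics/crop1.png

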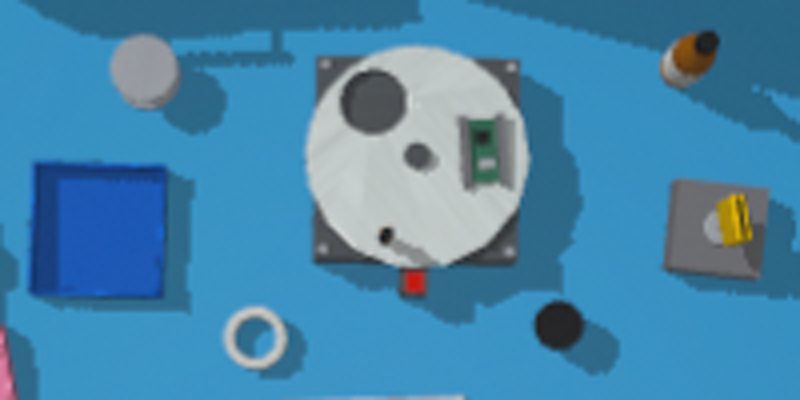

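The crop confirms the details. The disc hole is at px (343,145), the post at (346.5,179) and the red tab at (353,190). The blue tray is at (275,178) and the puller on its stand at (430,177). The board is on the right side of the disc. Next I'll compute the angles and the first move.

```bash
cat >> h.py <<'E'
def head(q):  # heading of tool y (deg)
    w,x,y,z=q; return np.degrees(np.arctan2(1-2*(x*x+z*z),2*(x*y-w*z)))
def plan(tx,ty,tz,psi=None):
    s=manip.state(); ps=head(s["tool_rot"]); a=np.radians(ps); d=np.array([tx,ty,tz])-s["tool_pos"]
    X=np.array([-np.sin(a),np.cos(a)]); Y=np.array([np.cos(a),np.sin(a)])
    print("t",round(s["time"],2),"tcp",np.round(s["tool_pos"],4),"psi",round(ps,2),"q6",round(s["joint_pos"][5],2),"w",round(s["gripper_width"],3),"F",np.round(s["contact_force"],1),"gf",round(s["grasp_force"],1))
    print(" move cm x %.2f y %.2f z %.2f"%(100*d[:2]@X,100*d[:2]@Y,-100*d[2]), "turn",None if psi is None else round(-np.radians(psi-ps),3))
E
python3 - <<'E'
from h import *
m=manip.camera_model("top")
c=np.array([.5755,-.0135]); 
h=onz(m,[[343.3,145.3]],.05)[0]; p=onz(m,[[346.4,178.6]],.09)[0]; t=np.array([.4663,-.0088])
for n,q in (("hole",h[:2]),("post",p[:2]),("tab",t)): print(n,q,np.linalg.norm(q-c),np.degrees(np.arctan2(*(q-c)[::-1])))
plan(.48,.01,.25,-100)
E
```

```text
hole [0.62386443 0.02204641] 0.060022204676964085 36.31477665139307
post [0.50136285 0.01608661] 0.07982283654817429 158.24407553753755
tab [ 0.4663 -0.0088] 0.10930109789018591 177.53549391400992
t 0.1 tcp [0.2233 0.5832 0.2302] psi 69.04 q6 -0.12 w 0.998 F [ 0.3  0.  -0.4] gf 0.0
 move cm x -44.48 y -44.34 z -1.98 turn 2.95
```

```bash
python3 -m crank '[{"x":-2,"y":-2},{"x":-3,"y":-3},{"x":-3,"y":-3},{"x":-3,"y":-3},{"x":-3,"y":-3}]' 24 | tail -3
python3 -m crank '[{"x":-3,"y":-3},{"x":-3,"y":-3},{"x":-3,"y":-3},{"x":-3,"y":-3},{"x":-3,"y":-3}]' >/dev/null
python3 -m crank '[{"x":-3,"y":-3},{"x":-3,"y":-3},{"x":-3,"y":-3},{"x":-3,"y":-3},{"x":-3.4,"y":-3.3,"z":-2}]' >/dev/null
for i in 1 2 3 4; do python3 -m crank '[{"turn":0.147},{"turn":0.147},{"turn":0.147},{"turn":0.147},{"turn":0.147}]' >/dev/null; done
python3 -m crank '[{"turn":0.147},{"turn":0},{"turn":0}]' | tail -3
python3 - <<'E'
from h import *
p,d,m=grab("wrist"); save("w1.png",p); np.savez("w1.npz",p=p,d=d,T=m["world_to_cam"])
plan(.501,.016,.2,-110)
E
```

```text
t 0.15 tcp [0.2233 0.5832 0.2303] psi 69.04 q6 -0.12 w 0.999 F [ 0.1  0.9 -0.2] gf 0.0
 move cm x -46.22 y -43.04 z 3.03 turn 3.125schema error: expected keys x, y, z, turn
schema error: expected keys x, y, z, turn
schema error: expected keys x, y, z, turn
schema error: expected keys x, y, z, turn
schema error: expected keys x, y, z, turn
schema error: expected keys x, y, z, turn
schema error: expected keys x, y, z, turn
schema error: expected keys x, y, z, turn
```

View pics/w1.png

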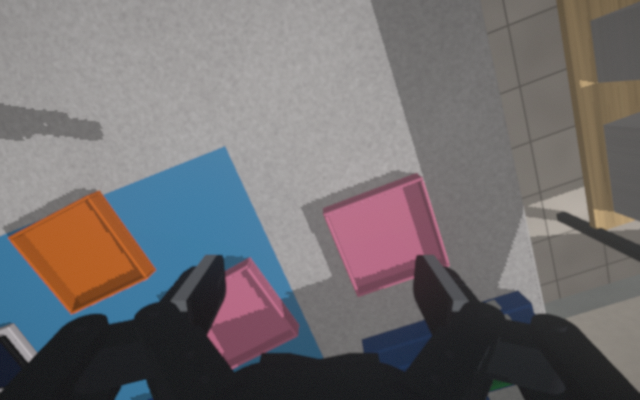

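Every row was refused because all four keys are needed, so nothing moved. The picture only shows the start area, with pink trays at (385,235) and (255,320) and the orange tray at (80,250). I'll retry with full rows.

```bash
python3 -m crank '[{"x":-2,"y":-2,"z":0,"turn":0},{"x":-3,"y":-3,"z":0,"turn":0},{"x":-3,"y":-3,"z":0,"turn":0},{"x":-3,"y":-3,"z":0,"turn":0},{"x":-3,"y":-3,"z":0,"turn":0}]' 24 | tail -3
python3 -m crank '[{"x":-3,"y":-3,"z":0,"turn":0},{"x":-3,"y":-3,"z":0,"turn":0},{"x":-3,"y":-3,"z":0,"turn":0},{"x":-3,"y":-3,"z":0,"turn":0},{"x":-3,"y":-3,"z":0,"turn":0}]' >/dev/null
python3 -m crank '[{"x":-3,"y":-3,"z":0,"turn":0},{"x":-3,"y":-3,"z":0,"turn":0},{"x":-3,"y":-3,"z":0,"turn":0},{"x":-3,"y":-3,"z":0,"turn":0},{"x":-3.4,"y":-3.3,"z":-2,"turn":0}]' >/dev/null
for i in 1 2 3 4; do python3 -m crank '[{"x":0,"y":0,"z":0,"turn":0.147},{"x":0,"y":0,"z":0,"turn":0.147},{"x":0,"y":0,"z":0,"turn":0.147},{"x":0,"y":0,"z":0,"turn":0.147},{"x":0,"y":0,"z":0,"turn":0.147}]' >/dev/null; done
python3 -m crank '[{"x":0,"y":0,"z":0,"turn":0.147},{"x":0,"y":0,"z":0,"turn":0},{"x":0,"y":0,"z":0,"turn":0}]' | tail -3
python3 - <<'E'
from h import *
p,d,m=grab("wrist"); save("w2.png",p); np.savez("w2.npz",p=p,d=d,T=m["world_to_cam"])
plan(.501,.016,.2,-110)
E
```

```text
contact_force: [0.9, -0.5, -0.2]
gripper_width: 0.239
grasp_force: 0.0
contact_force: [0.3, 0.4, -0.7]
gripper_width: 0.243
grasp_force: 0.0
t 4.0 tcp [0.479  0.0123 0.2505] psi -107.68 q6 1.75 w 0.238 F [0.2 0.  0.5] gf 0.0
 move cm x 1.98 y -1.02 z 5.05 turn 0.04
```

View pics/w2.png

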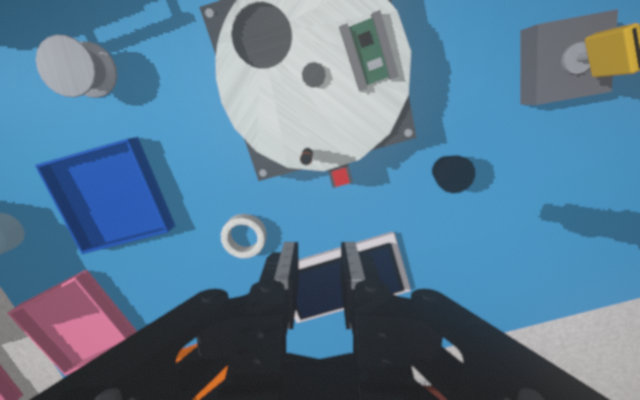

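The wrist view shows the hole at (262,35), hub (314,75), post top (306,157), tab (340,177), blue tray (108,195) and puller (615,52). I'll measure from it.

Run:
```python
from h import *
z=np.load("w2.npz"); p,d=z["p"],z["d"]; m=dict(manip.camera_model("wrist")); m["world_to_cam"]=z["T"]
C=cloud(m,d); g=p.max(2); hsv=cv2.cvtColor(p,cv2.COLOR_RGB2HSV)
def el(n,mask,roi,zz):
    x0,y0,x1,y1=roi; k=np.zeros_like(mask); k[y0:y1,x0:x1]=mask[y0:y1,x0:x1]
    c=max(cv2.findContours(k,cv2.RETR_EXTERNAL,cv2.CHAIN_APPROX_NONE)[0],key=cv2.contourArea)[:,0]
    w=onz(m,c,zz)[:,:2].astype(np.float32); (cc,r)=cv2.minEnclosingCircle(w); M=cv2.moments(w.reshape(-1,1,2))
    b=cv2.minAreaRect(w); print(n,"mom",np.round([M["m10"]/M["m00"],M["m01"]/M["m00"]],4),"circ",np.round(cc,4),round(r,4),"rect",np.round(b[1],3),round(b[2],1)); return np.array([M["m10"]/M["m00"],M["m01"]/M["m00"]])
dk=(g<130).astype(np.uint8)
h=el("hole",dk,(228,0,298,72),.05); hub=el("hub",dk,(298,58,332,92),.056)
po=el("post",(g<90).astype(np.uint8),(296,145,317,168),.09)
red=cv2.inRange(hsv,np.array((0,120,80)),np.array((8,255,255))); t=el("tab",red,(325,160,360,190),.043)
bl=cv2.inRange(hsv,np.array((108,170,60)),np.array((125,255,255)));el("tray",bl,(30,130,185,260),.022)
print("z hub,disc,post,tab",[np.round(C[v,u],3) for u,v in((314,75),(280,100),(306,155),(340,177))])
for n,q in (("hole",h),("post",po),("tab",t)): print(n,np.linalg.norm(q-hub),np.degrees(np.arctan2(*(q-hub)[::-1])))
```

```text
hole mom [0.6257 0.0266] circ [0.6258 0.0268] 0.0291 rect [0.057 0.057] 27.7
hub mom [ 0.5759 -0.011 ] circ [ 0.5758 -0.011 ] 0.0114 rect [0.022 0.021] 72.3
post mom [0.5056 0.0186] circ [0.5064 0.0182] 0.007 rect [0.009 0.013] 45.4Traceback (most recent call last):
  File "<stdin>", line 12, in <module>
  File "<stdin>", line 8, in el
ZeroDivisionError: float division by zero
```

Run:
```python
from h import *
z=np.load("w2.npz"); p,d=z["p"],z["d"]; m=dict(manip.camera_model("wrist")); m["world_to_cam"]=z["T"]
C=cloud(m,d); hub=np.array([.5759,-.011]); f=p.astype(int)
def rect(n,k,roi,zz):
    x0,y0,x1,y1=roi; kk=np.zeros(k.shape,np.uint8); kk[y0:y1,x0:x1]=k[y0:y1,x0:x1]
    c=max(cv2.findContours(kk,cv2.RETR_EXTERNAL,cv2.CHAIN_APPROX_NONE)[0],key=cv2.contourArea)
    print(n,cv2.minAreaRect(c)); w=onz(m,c[:,0],zz)[:,:2].astype(np.float32); b=cv2.minAreaRect(w); print("  world",np.round(b[0],4),np.round(b[1],4),round(b[2],1)); return np.array(b[0])
t=rect("tab",(f[...,0]>1.8*f[...,1])&(f[...,0]>100),(325,160,360,195),.043)
print(t-hub,np.linalg.norm(t-hub),np.degrees(np.arctan2(*(t-hub)[::-1])))
rect("tray",(f[...,2]>1.9*f[...,1]),(30,130,185,260),.022)
# base corner screws for the holder's yaw
sc=onz(m,[[209,13],[263,173],[407,132]],.042); print(sc, np.degrees(np.arctan2(*(sc[1]-sc[0])[[1,0]])),np.degrees(np.arctan2(*(sc[2]-sc[1])[[1,0]])),"mid",(sc[0]+sc[2])/2)
print("z",[np.round(C[v,u],3) for u,v in((314,75),(280,100),(306,155),(340,177))])
plan(.505,.019,.20,-112)
```

```text
tab ((340.1131896972656, 176.39622497558594), (15.384381294250488, 14.285496711730957), 74.05460357666016)
  world [ 0.4665 -0.0063] [0.0159 0.0177] 88.6
[-0.10939262  0.00474828] 0.10949562792433627 177.51458693916294
tray ((113.110107421875, 198.91839599609375), (87.952880859375, 87.08760833740234), 75.25643920898438)
  world [0.5165 0.275 ] [0.1162 0.1055] 87.6
[[ 0.66164979  0.0689596   0.042     ]
 [ 0.49625195  0.07476578  0.042     ]
 [ 0.49137578 -0.08894797  0.042     ]] 177.98949864153118 -91.70603436335797 mid [ 0.57651278 -0.00999418  0.042     ]
z [array([ 0.575, -0.011,  0.058]), array([0.564, 0.029, 0.052]), array([0.508, 0.018, 0.092]), array([ 0.467, -0.006,  0.045])]
t 4.0 tcp [0.479  0.0123 0.2505] psi -107.68 q6 1.75 w 0.238 F [0.2 0.  0.5] gf 0.0
 move cm x 2.27 y -1.42 z 5.05 turn 0.075
```

```bash
python3 -m crank '[{"x":1.1,"y":-0.7,"z":3,"turn":0.04},{"x":1.1,"y":-0.75,"z":3,"turn":0.04},{"x":0,"y":0,"z":3,"turn":0},{"x":0,"y":0,"z":2,"turn":0},{"x":0,"y":0,"z":0,"turn":0}]' 35 | tail -3
python3 - <<'E'
from h import *
plan(.504,.019,.062,-112.6)
p,d,m=grab("wrist"); save("w3.png",p); np.savez("w3.npz",p=p,d=d,T=m["world_to_cam"])
g=p.max(2); 
q=proj(m,[[.504,.0191,.09]])[0]; print("expected post px",q)
x,y=map(int,q); print(cv2.connectedComponentsWithStats((g[y-25:y+25,x-25:x+25]<90).astype(np.uint8))[2:], )
E
```

```text
contact_force: [-1.0, 0.8, -0.4]
gripper_width: 0.353
grasp_force: 0.0
t 4.5 tcp [0.5021 0.0192 0.1368] psi -112.32 q6 1.85 w 0.353 F [-1.   0.8 -0.4] gf 0.0
 move cm x 0.18 y -0.06 z 7.48 turn 0.005
expected post px [320.6538074  219.98044337]
(array([[   0,    0,   50,   50, 2110],
       [  17,    2,   16,   15,  173],
       [  17,   18,   16,   16,  217]], dtype=int32), array([[24.46113744, 25.70331754],
       [24.9017341 ,  8.61849711],
       [24.55760369, 25.46082949]]))
```

View pics/w3.png

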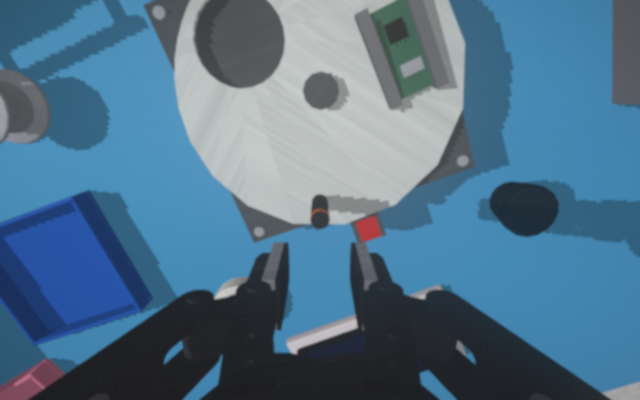

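The post top sits at (320,219), exactly as predicted and centred between the fingers at (280..358). I'll descend, narrow the fingers around it and run the arc.

```bash
python3 -m crank '[{"x":0.2,"y":-0.05,"z":2.5,"turn":0},{"x":0,"y":0,"z":2.5,"turn":0},{"x":0,"y":0,"z":2.3,"turn":0},{"x":0,"y":0,"z":0,"turn":0},{"x":0,"y":0,"z":0,"turn":0}]' | tail -3
python3 -m crank '[{"x":0,"y":0,"z":0,"turn":0},{"x":0,"y":0,"z":0,"turn":0},{"x":0.01,"y":0.34,"z":0,"turn":-0.0436},{"x":0.01,"y":0.34,"z":0,"turn":-0.0436},{"x":0.01,"y":0.34,"z":0,"turn":-0.0436}]' 17 | tail -3
for i in 1 2 3 4; do python3 -m crank '[{"x":0.03,"y":0.68,"z":0,"turn":-0.0873},{"x":0.03,"y":0.68,"z":0,"turn":-0.0873},{"x":0.03,"y":0.68,"z":0,"turn":-0.0873},{"x":0.03,"y":0.68,"z":0,"turn":-0.0873},{"x":0.03,"y":0.68,"z":0,"turn":-0.0873}]' | tail -3; done
python3 - <<'E'
from h import *
plan(.5,0,.062,27.8)
s=manip.state()["tool_pos"][:2]-[.5759,-.011]; print(np.linalg.norm(s),np.degrees(np.arctan2(s[1],s[0])))
E
```

```text
contact_force: [-1.1, 0.5, -0.4]
gripper_width: 0.352
grasp_force: 0.0
contact_force: [0.2, 0.8, -0.1]
gripper_width: 0.168
grasp_force: 0.2
contact_force: [0.2, -1.0, -0.4]
gripper_width: 0.169
grasp_force: 0.2
contact_force: [-0.3, 0.6, 0.4]
gripper_width: 0.169
grasp_force: 0.2
contact_force: [-0.0, -0.1, 0.7]
gripper_width: 0.17
grasp_force: 0.2
contact_force: [-0.0, 0.9, -0.2]
gripper_width: 0.17
grasp_force: 0.2
t 7.55 tcp [ 0.5732 -0.0891  0.069 ] psi -4.67 q6 -0.2 w 0.17 F [-0.   0.9 -0.2] gf 0.2
 move cm x 8.28 y -8.02 z 0.70 turn -0.567
0.07811952523171904 -91.98742496885527
```

```bash
python3 -m crank '[{"x":0.03,"y":0.68,"z":0,"turn":-0.0873},{"x":0.03,"y":0.68,"z":0,"turn":-0.0873},{"x":0.03,"y":0.68,"z":0,"turn":-0.0873},{"x":0.03,"y":0.68,"z":0,"turn":-0.0873},{"x":0.01,"y":0.34,"z":0,"turn":-0.0436}]' | tail -3
python3 -m crank '[{"x":0.01,"y":0.34,"z":0,"turn":-0.0436},{"x":0.01,"y":0.34,"z":0,"turn":-0.0436},{"x":0.01,"y":0.31,"z":0,"turn":-0.04},{"x":0,"y":0,"z":0,"turn":0},{"x":0,"y":0,"z":0,"turn":0}]' | tail -3
python3 - <<'E'
from h import *
plan(.5,0,.062,27.8)
s=manip.state()["tool_pos"][:2]-[.5759,-.011]; print(np.linalg.norm(s),np.degrees(np.arctan2(s[1],s[0]))+360)
p,d,m=grab("wrist"); save("w4.png",p); np.savez("w4.npz",p=p,d=d,T=m["world_to_cam"])
print("hub,plug px",proj(m,[[.5759,-.011,.056],[.5139,-.0086,.042]]))
E
```

```text
contact_force: [0.1, -0.2, 0.5]
gripper_width: 0.168
grasp_force: 0.0
contact_force: [-0.2, 0.4, 0.3]
gripper_width: 0.17
grasp_force: 0.0
t 8.55 tcp [ 0.6122 -0.0819  0.0686] psi 24.87 q6 -0.69 w 0.17 F [-0.2  0.4  0.3] gf 0.0
 move cm x 12.15 y -6.74 z 0.66 turn -0.051
0.07967163598327132 297.11828857445784
hub,plug px [[310.1265017   91.62848402]
 [194.88355663  30.49726288]]
```

View pics/w4.png

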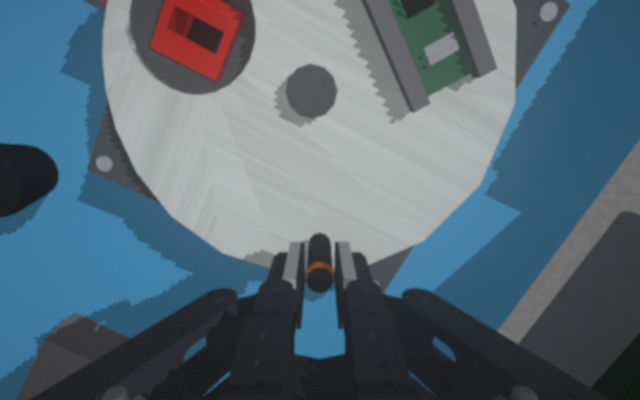

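The red plug is at (197,35), within the access hole at (193,40), and its slot is visible. I'll open slightly, rise, re-measure the hole and plug, and head for the puller.

```bash
python3 -m crank '[{"x":0,"y":0,"z":0,"turn":0},{"x":0,"y":0,"z":0,"turn":0},{"x":0,"y":0,"z":-2,"turn":0},{"x":0,"y":0,"z":-3,"turn":0},{"x":0,"y":0,"z":-3,"turn":0}]' 28 | tail -3
python3 -m crank '[{"x":-3,"y":-3,"z":-2,"turn":0.08},{"x":-3,"y":-3,"z":-2,"turn":0.08},{"x":-3,"y":-3,"z":-2,"turn":0.08},{"x":0,"y":0,"z":0,"turn":0.08},{"x":0,"y":0,"z":0,"turn":0}]' 100| tail -3
cat > look.py <<'E'
import sys
from h import *
def look(n):
    p,d,m=grab("wrist"); save(n+".png",p); np.savez(n+".npz",p=p,d=d,T=m["world_to_cam"]); return p,d,m
def comp(k,m,zz,near,lab):
    best=None
    for c in cv2.findContours(k.astype(np.uint8),cv2.RETR_EXTERNAL,cv2.CHAIN_APPROX_NONE)[0]:
        if cv2.contourArea(c)<25: continue
        w=onz(m,c[:,0],zz)[:,:2].astype(np.float32); b=cv2.minAreaRect(w); dd=np.hypot(b[0][0]-near[0],b[0][1]-near[1])
        if best is None or dd<best[0]: best=(dd,b,cv2.minAreaRect(c)[0],cv2.minEnclosingCircle(w))
    if best: print(lab,"px",np.round(best[2],0),"ctr",np.round(best[1][0],4),"size",np.round(best[1][1],4),"ang",round(best[1][2],1),"circ",np.round(best[3][0],4),round(best[3][1],4))
    else: print(lab,"none")
    return best
E
python3 - <<'E'
from look import *
plan(.5,0,.062,27.8)
p,d,m=look("w5"); f=p.astype(int)
red=(f[...,0]>1.8*f[...,1])&(f[...,0]>100)
comp(red,m,.042,(.5139,-.0086),"plug")
comp(f.max(2)<140,m,.056,(.5759,-.011),"hub")
x,y=np.round(proj(m,[[.5139,-.0086,.05]])[0]).astype(int); print(x,y)
k=(f.max(2)<150)|red; comp(k,m,.05,(.5139,-.0086),"hole")
comp((f[...,0]>1.6*f[...,2])&(f[...,1]>1.4*f[...,2])&(f[...,0]>90),m,.098,(.508,-.275),"yellow")
E
```

```text
contact_force: [1.1, 0.9, 0.5]
gripper_width: 0.281
grasp_force: 0.0
contact_force: [0.7, -0.2, 0.1]
gripper_width: 0.997
grasp_force: 0.0
t 9.6 tcp [ 0.5586 -0.1985  0.2089] psi 6.45 q6 -0.58 w 0.997 F [ 0.7 -0.2  0.1] gf 0.0
 move cm x 20.38 y -3.59 z 14.69 turn -0.373
plug px [233. 339.] ctr [ 0.4813 -0.397 ] size [0.0606 0.028 ] ang 6.4 circ [ 0.4814 -0.3944] 0.0309
hub px [401.  53.] ctr [ 0.6158 -0.0765] size [0.0232 0.0124] ang 32.1 circ [ 0.616  -0.0769] 0.0117
289 -53
hole px [318.  84.] ctr [ 0.5522 -0.1121] size [0.1172 0.2135] ang 86.6 circ [ 0.5544 -0.0767] 0.1081
yellow px [258. 264.] ctr [ 0.5119 -0.2657] size [0.0429 0.0314] ang 6.4 circ [ 0.5123 -0.2656] 0.0258
```

View pics/w5.png

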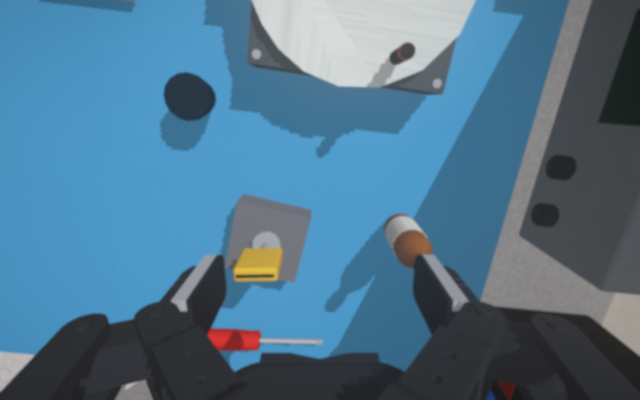

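The stand is at (268,238) with the yellow paddle at (258,265), its top edge at about (258,277). The post is at (403,53), flux at (408,240) and the driver at (265,341). I'll get the paddle heading from depth points near its top.

Run:
```python
from h import *
z=np.load("w5.npz"); p,d=z["p"],z["d"]; m=dict(manip.camera_model("wrist")); m["world_to_cam"]=z["T"]; C=cloud(m,d); f=p.astype(int)
k=(f[...,0]>1.6*f[...,2])&(f[...,1]>1.25*f[...,2])&(f[...,0]>60); k[:230]=0;k[:,:225]=0;k[300:]=0;k[:,300:]=0
P=C[k]; print(k.sum(),np.percentile(P[:,2],[1,10,50,90,99]))
for lo,hi in((.088,.12),(.06,.088)):
    Q=P[(P[:,2]>lo)&(P[:,2]<hi)]; b=cv2.minAreaRect(Q[:,:2].astype(np.float32)); print(len(Q),np.median(Q[:,2]),b)
st=(f.max(2)-f.min(2)<30)&(abs(C[...,2]-.03)<.006); st[:180]=0;st[300:]=0;st[:,:215]=0;st[:,330:]=0
print("stand",cv2.minAreaRect(C[st][:,:2].astype(np.float32)))
co=(f.max(2)>150)&(f.max(2)-f.min(2)<40); co[:225]=0;co[255:]=0;co[:,:245]=0;co[:,290:]=0
print("collar",np.round(C[co].mean(0),4),C[co].min(0),C[co].max(0))
plan(.5119,-.2757,.2,94)
```

```text
1394 [0.03199083 0.06316024 0.08989996 0.09943238 0.10066602]
727 0.09834458888234465 ((0.5107480883598328, -0.2755677103996277), (0.039323557168245316, 0.012430327944457531), 6.81376838684082)
575 0.07535372510174643 ((0.5110113620758057, -0.27084535360336304), (0.008675643242895603, 0.039840228855609894), 86.05736541748047)
stand ((0.5097461938858032, -0.27663421630859375), (0.08088838309049606, 0.07845370471477509), 82.59716796875)
collar [ 0.511  -0.269   0.0397] [ 0.49650325 -0.27984733  0.0297637 ] [ 0.55049419 -0.12371318  0.35250691]
t 9.65 tcp [ 0.5585 -0.1975  0.2079] psi 6.61 q6 -0.58 w 1.004 F [ 0.4 -0.2  0.3] gf 0.0
 move cm x -7.23 y -5.53 z 0.79 turn -1.525
```

Run:
```python
from h import *
z=np.load("w5.npz"); p,d=z["p"],z["d"]; m=dict(manip.camera_model("wrist")); m["world_to_cam"]=z["T"]; C=cloud(m,d); f=p.astype(int)
k=(f[...,0]>1.6*f[...,2])&(f[...,1]>1.25*f[...,2])&(f[...,0]>60); k[:230]=0;k[:,:225]=0;k[300:]=0;k[:,300:]=0
P=C[k]
for lo,hi in((.092,.12),(.06,.085)):
    Q=P[(P[:,2]>lo)&(P[:,2]<hi)][:,:2]; l=cv2.fitLine(Q.astype(np.float32),cv2.DIST_HUBER,0,.01,.01).ravel(); print(np.degrees(np.arctan2(l[1],l[0])),l[2:])
c=max(cv2.findContours(k.astype(np.uint8),0,1)[0],key=cv2.contourArea); h=cv2.approxPolyDP(cv2.convexHull(c),2.5,True)[:,0]; print(h.tolist()); print(np.round(onz(m,h,.098),4).tolist())
```

```text
4.657684 [ 0.50549257 -0.27391472]
6.9190784 [ 0.513035   -0.26994216]
[[281, 249], [276, 279], [235, 279], [234, 267], [244, 249]]
[[0.5316, -0.2487, 0.098], [0.5294, -0.2785, 0.098], [0.493, -0.2826, 0.098], [0.4917, -0.2707, 0.098], [0.4997, -0.2522, 0.098]]
```

```bash
python3 -m crank '[{"x":-2.4,"y":-1.9,"z":0,"turn":-0.142},{"x":0,"y":0,"z":0,"turn":0.142},{"x":-2.4,"y":-1.9,"z":0,"turn":0},{"x":-2.35,"y":-1.8,"z":0,"turn":0},{"x":0,"y":0,"z":0,"turn":-0.1427}]' >/dev/null
for i in 1 2; do python3 -m crank '[{"x":0,"y":0,"z":0,"turn":-0.1427},{"x":0,"y":0,"z":0,"turn":-0.1427},{"x":0,"y":0,"z":0,"turn":-0.1427},{"x":0,"y":0,"z":0,"turn":-0.1427},{"x":0,"y":0,"z":0,"turn":-0.1427}]' | tail -1; done
python3 -m crank '[{"x":0,"y":0,"z":3,"turn":0},{"x":0,"y":0,"z":0,"turn":0}]' | tail -1
python3 - <<'E'
from look import *
plan(.511,-.275,.062,96.5)
p,d,m=look("w6"); f=p.astype(int); C=cloud(m,d)
k=(f[...,0]>1.6*f[...,2])&(f[...,1]>1.25*f[...,2])&(f[...,0]>60)
P=C[k]; P=P[(np.hypot(P[:,0]-.511,P[:,1]+.275)<.05)]; print(len(P)); Q=P[(P[:,2]>.092)&(P[:,2]<.105)][:,:2].astype(np.float32)
if len(Q)>20: l=cv2.fitLine(Q,cv2.DIST_HUBER,0,.01,.01).ravel(); print(len(Q),cv2.minAreaRect(Q),np.degrees(np.arctan2(l[1],l[0])))
print(proj(m,[[.511,-.275,.098]]))
E
```

```text
grasp_force: 0.0
grasp_force: 0.0
grasp_force: 0.0
t 11.35 tcp [ 0.5093 -0.272   0.1726] psi 96.67 q6 -2.31 w 1.002 F [-1.1 -0.3 -1. ] gf 0.0
 move cm x -0.13 y -0.32 z 11.06 turn 0.003
1039
875 ((0.5096011757850647, -0.27694475650787354), (0.03857661038637161, 0.013710600323975086), 6.840277671813965) 10.529964
[[311.93452472 211.1458527 ]]
```

```bash
python3 -m crank '[{"x":-0.05,"y":-0.45,"z":2.5,"turn":0},{"x":0,"y":0,"z":2.5,"turn":0},{"x":0,"y":0,"z":2.5,"turn":0},{"x":0,"y":0,"z":2,"turn":0},{"x":0,"y":0,"z":1.4,"turn":0}]' 60 | tail -3
python3 -m crank '[{"x":0,"y":0,"z":0,"turn":0},{"x":0,"y":0,"z":0,"turn":0},{"x":0,"y":0,"z":0,"turn":0},{"x":0,"y":0,"z":0,"turn":0},{"x":0,"y":0,"z":0,"turn":0}]' 0 | tail -3
python3 -m crank '[{"x":0,"y":0,"z":0,"turn":0},{"x":0,"y":0,"z":0,"turn":0},{"x":0,"y":0,"z":0,"turn":0},{"x":0,"y":0,"z":0,"turn":0}]' | tail -3
python3 -c "
from h import *
plan(.511,-.275,.2,96.5)"
```

```text
contact_force: [-0.1, 0.6, -0.4]
gripper_width: 0.599
grasp_force: 0.0
contact_force: [-0.1, 0.0, 3.5]
gripper_width: 0.151
grasp_force: 63.3
contact_force: [0.5, 0.2, 6.1]
gripper_width: 0.155
grasp_force: 63.8
t 12.8 tcp [ 0.5133 -0.2796  0.0703] psi 96.52 q6 -2.31 w 0.155 F [0.5 0.2 6.1] gf 63.8
 move cm x 0.17 y 0.48 z -12.97 turn 0.0
```

```bash
python3 -m crank '[{"x":0,"y":0,"z":-1,"turn":0},{"x":0,"y":0,"z":-3,"turn":0},{"x":0,"y":0,"z":-3,"turn":0},{"x":0,"y":0,"z":-3,"turn":0},{"x":0,"y":1,"z":-1.5,"turn":0}]' | tail -3
python3 -m crank '[{"x":-0.4,"y":3,"z":0,"turn":0.03},{"x":-0.4,"y":4,"z":0,"turn":0.03},{"x":-0.3,"y":4,"z":0,"turn":0.03},{"x":-0.3,"y":4,"z":0,"turn":0.03},{"x":-0.2,"y":3,"z":0,"turn":0.03}]' | tail -3
python3 -m crank '[{"x":0,"y":2,"z":0,"turn":0},{"x":0,"y":0,"z":0,"turn":0},{"x":0,"y":0,"z":0,"turn":0}]' | tail -1
python3 - <<'E'
from look import *
plan(.5139,-.0086,.17,87.8)
p,d,m=look("w7"); print(proj(m,[[.5139,-.0086,.042],[.5759,-.011,.056],manip.state()["tool_pos"]]))
E
```

```text
contact_force: [-0.2, -0.1, -0.7]
gripper_width: 0.153
grasp_force: 62.8
contact_force: [0.4, -0.4, -1.4]
gripper_width: 0.149
grasp_force: 62.6
grasp_force: 62.8
t 14.1 tcp [ 0.5175 -0.0681  0.183 ] psi 87.99 q6 -1.81 w 0.153 F [ 0.1 -0.  -0.3] gf 62.8
 move cm x 0.57 y 5.93 z 1.30 turn 0.003
[[382.53860304 180.03996999]
 [381.40084138 249.02808002]
 [314.83312131 257.70589612]]
```

View pics/w7.png

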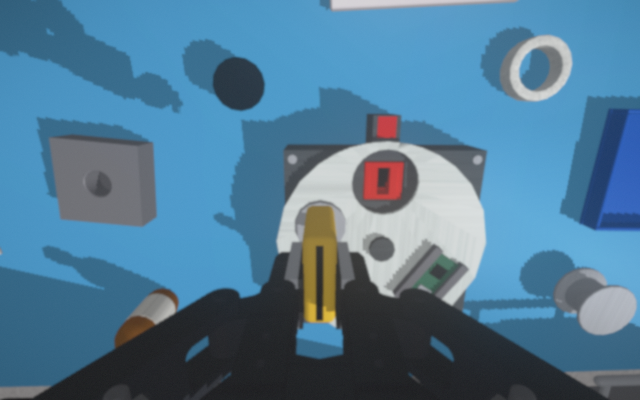

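The puller is held upright with its collar at (320,220). The plug is at (383,181) with its slot along x, the hole at (386,181) and the hub at (381,247). I'll measure the collar relative to the TCP, plus plug and hole.

```bash
cat > m7.py <<'E'
import sys
from look import *
def go(name,m=None):
    z=np.load(name+".npz"); p,d=z["p"],z["d"]; m=dict(manip.camera_model("wrist")); m["world_to_cam"]=z["T"]
    C=cloud(m,d); f=p.astype(int); s=manip.state(); t=s["tool_pos"]
    red=(f[...,0]>1.8*f[...,1])&(f[...,0]>100)&(abs(C[...,2]-.042)<.012); B=comp(red,m,.042,(.5139,-.0086),"plug")
    sat=p.max(2).astype(int)-p.min(2)
    # light disc filled: holes inside via hierarchy
    L=((sat<45)&(f.max(2)>150)).astype(np.uint8)
    cs,h=cv2.findContours(L,cv2.RETR_CCOMP,cv2.CHAIN_APPROX_NONE)
    for c,hh in zip(cs,h[0]):
        if hh[3]>=0 and cv2.contourArea(c)>150:
            w=onz(m,c[:,0],.05)[:,:2].astype(np.float32); e=cv2.fitEllipse(w); print("hole-ish",np.round(e[0],4),np.round(e[1],4))
    near=np.hypot(C[...,0]-t[0],C[...,1]-t[1])<.04
    zc=C[...,2]-t[2]
    Q=C[near&(zc>-.055)&(zc<-.02)&(sat<50)&(f.max(2)>120)]; print("collar n",len(Q),"dz",np.percentile(Q[:,2]-t[2],[5,50,95]))
    Q=Q[abs(Q[:,2]-np.median(Q[:,2]))<.004]; print("  circ-tcp",np.array(cv2.minEnclosingCircle(Q[:,:2].astype(np.float32))[0])-t[:2],cv2.minEnclosingCircle(Q[:,:2].astype(np.float32))[1],cv2.minAreaRect((Q[:,:2]-t[:2]).astype(np.float32)))
    y=near&(f[...,0]>1.6*f[...,2])&(f[...,1]>1.25*f[...,2])&(f[...,0]>60)
    Y=C[y]; zt=np.percentile(Y[:,2],97); Y=Y[Y[:,2]>zt-.006]; b=cv2.minAreaRect((Y[:,:2]-t[:2]).astype(np.float32)); print("paddle top dz",zt-t[2],b)
go(sys.argv[1]); plan(.5139,-.0086,.17,87.8)
E
python3 m7.py w7
```

```text
plug px [383. 180.] ctr [ 0.5146 -0.0083] size [0.0351 0.0346] ang 87.9 circ [ 0.5139 -0.0086] 0.0236
hole-ish [ 0.5773 -0.0116] [0.025  0.0308]
hole-ish [ 0.5142 -0.008 ] [0.0588 0.0595]
hole-ish [0.4242 0.1148] [0.034  0.0354]
collar n 709 dz [-0.03655634 -0.03352877 -0.03238615]
  circ-tcp [-0.00313789  0.00292325] 0.015447182580828667 ((-0.005975891370326281, 0.0029255542904138565), (0.02990659326314926, 0.024701587855815887), 88.22271728515625)
paddle top dz 0.029881052110858813 ((-0.0034140851348638535, 0.002171567175537348), (0.013900397345423698, 0.0395381785929203), 88.37910461425781)
t 14.15 tcp [ 0.5177 -0.0687  0.1831] psi 87.92 q6 -1.81 w 0.149 F [-0.4 -0.1 -1. ] gf 62.8
 move cm x 0.59 y 6.00 z 1.31 turn 0.002
```

```bash
python3 -m crank '[{"x":0.1,"y":2,"z":0,"turn":0},{"x":0.1,"y":2.5,"z":0,"turn":0},{"x":0,"y":1.27,"z":1,"turn":0},{"x":0,"y":0,"z":2,"turn":0},{"x":0,"y":0,"z":2,"turn":0}]' | tail -3
python3 -m crank '[{"x":0,"y":0,"z":0,"turn":0},{"x":0,"y":0,"z":0,"turn":0},{"x":0,"y":0,"z":0,"turn":0}]' | tail -1
python3 -c "
from look import *
look('w8')"; python3 m7.py w8
```

```text
contact_force: [-0.6, -0.9, -2.5]
gripper_width: 0.153
grasp_force: 62.6
grasp_force: 62.6
plug px [321. 191.] ctr [ 0.511  -0.0082] size [0.0347 0.0285] ang 87.4 circ [ 0.5118 -0.0081] 0.022
hole-ish [0.4247 0.1179] [0.0333 0.0346]
collar n 654 dz [-0.03579472 -0.03354775 -0.03250437]
  circ-tcp [-0.00295398  0.00211392] 0.015425417572259903 ((-0.005892316345125437, 0.0023291194811463356), (0.02984749712049961, 0.024525927379727364), 86.8446044921875)
paddle top dz 0.029793738304765477 ((-0.0034751910716295242, 0.0014351094141602516), (0.013883647508919239, 0.039750836789608), 87.78084564208984)
t 15.0 tcp [ 0.5192 -0.0113  0.135 ] psi 87.89 q6 -1.7 w 0.153 F [ 0.4 -0.1 -1.2] gf 62.6
 move cm x 0.54 y 0.25 z -3.50 turn 0.002
```

```bash
python3 -c "
from look import *
p,d,m=grab('side'); m2=m; T=manip.state()['tool_pos']; print(np.round(T,4), proj(m,[[T[0]-.0032,T[1]+.0025,T[2]-.0565],[.5143,-.0085,.042]]))
np.savez('s8.npz',p=p,d=d); save('s8.png',p)"
```

```text
[ 0.5192 -0.0112  0.1351] [[358.57135961 221.18785185]
 [357.31607141 232.27635077]]
```

```bash
python3 -m crank '[{"x":0.17,"y":0.08,"z":1,"turn":0},{"x":0,"y":0,"z":1.5,"turn":0},{"x":0,"y":0,"z":0.8,"turn":0},{"x":0,"y":0,"z":0,"turn":0},{"x":0,"y":0,"z":0,"turn":0}]' | tail -3
python3 -c "
from look import *
look('w9')"; python3 m7.py w9
```

```text
contact_force: [-0.6, -0.4, -0.6]
gripper_width: 0.153
grasp_force: 62.7
plug px [319. 204.] ctr [ 0.5066 -0.008 ] size [0.0342 0.02  ] ang 89.2 circ [ 0.5073 -0.0079] 0.0195
hole-ish [0.4249 0.1155] [0.0326 0.0338]
collar n 4429 dz [-0.05103623 -0.04946935 -0.03357988]
  circ-tcp [ 4.94732659e-05 -4.68861020e-06] 0.040042564272880554 ((-0.0063265785574913025, -5.720183253288269e-05), (0.0642738863825798, 0.07975230365991592), 0.7967327833175659)
paddle top dz 0.029450358591828665 ((-0.0039003342390060425, 0.001644275151193142), (0.013915777206420898, 0.03957349807024002), 88.66962432861328)
t 15.6 tcp [ 0.5167 -0.0099  0.1007] psi 87.93 q6 -1.7 w 0.147 F [ 1.2  0.7 -1.5] gf 62.7
 move cm x 0.28 y 0.12 z -6.93 turn 0.002
```

```bash
python3 -m crank '[{"x":0,"y":0,"z":0.3,"turn":0},{"x":0,"y":0,"z":0.3,"turn":0},{"x":0,"y":0,"z":0.2,"turn":0},{"x":0,"y":0,"z":0,"turn":0}]'; python3 -c "
from h import *
plan(.5143,-.0086,.082,87.9)"
```

```text
time: 16.0
tool_pos: [0.5163, -0.0099, 0.0924]
tool_rot: [-0.0, 0.018, 1.0, 0.0]
contact_force: [-0.5, 0.0, -1.3]
gripper_width: 0.152
grasp_force: 62.7
t 16.0 tcp [ 0.5163 -0.0099  0.0924] psi 87.92 q6 -1.7 w 0.152 F [-0.5  0.  -1.3] gf 62.7
 move cm x 0.21 y 0.12 z 1.04 turn 0.0
```

Tip is at about 0.036, 6 mm into the slot with no contact force. I'll continue to seat it.

```bash
python3 -m crank '[{"x":0,"y":0,"z":0.3,"turn":0},{"x":0,"y":0,"z":0.3,"turn":0},{"x":0,"y":0,"z":0.2,"turn":0},{"x":0,"y":0,"z":0.1,"turn":0},{"x":0,"y":0,"z":0,"turn":0}]'; python3 -m crank '[{"x":0,"y":0,"z":0.1,"turn":0},{"x":0,"y":0,"z":0,"turn":0}]'
```

```text
time: 16.5
tool_pos: [0.5164, -0.0099, 0.0835]
tool_rot: [-0.0, 0.018, 1.0, 0.0]
contact_force: [0.4, 0.1, -0.9]
gripper_width: 0.155
grasp_force: 62.7
time: 16.7
tool_pos: [0.5166, -0.01, 0.0827]
tool_rot: [-0.0, 0.018, 1.0, -0.0]
contact_force: [-0.9, -1.0, -1.9]
gripper_width: 0.154
grasp_force: 62.7
```

```bash
python3 -m crank '[{"x":0,"y":0,"z":0.12,"turn":0},{"x":0,"y":0,"z":0,"turn":0}]'; 
python3 -m crank '[{"x":0.027,"y":-0.042,"z":0,"turn":0.13},{"x":0.027,"y":-0.042,"z":0,"turn":0.13},{"x":0.027,"y":-0.042,"z":0,"turn":0.13},{"x":0,"y":0,"z":0,"turn":0}]'; python3 -c "
from h import *
plan(.5143,-.0086,.082,-2.1);print(manip.state()['ft_torque'])"
```

```text
time: 16.9
tool_pos: [0.5169, -0.01, 0.0823]
tool_rot: [0.0, 0.018, 1.0, -0.0]
contact_force: [-2.1, 1.1, 3.1]
gripper_width: 0.155
grasp_force: 63.2
time: 17.3
tool_pos: [0.5166, -0.0113, 0.0823]
tool_rot: [0.001, 0.211, 0.977, -0.0]
contact_force: [0.4, -0.6, 1.7]
gripper_width: 0.151
grasp_force: 63.0
t 17.3 tcp [ 0.5166 -0.0113  0.0823] psi 65.59 q6 -1.31 w 0.151 F [ 0.4 -0.6  1.7] gf 63.0
 move cm x 0.32 y 0.15 z 0.03 turn 1.181
[-0.09418833 -0.18697308  0.00934536]
```

Seated (3 N up) and turned 22° freely with no side force. I'll continue.

```bash
python3 -m crank '[{"x":0.027,"y":-0.042,"z":0,"turn":0.13},{"x":0.027,"y":-0.042,"z":0,"turn":0.13},{"x":0.027,"y":-0.042,"z":0,"turn":0.13},{"x":0.027,"y":-0.042,"z":0,"turn":0.13},{"x":0,"y":0,"z":0,"turn":0}]' | grep force; 
python3 -m crank '[{"x":0.027,"y":-0.042,"z":0,"turn":0.13},{"x":0.027,"y":-0.042,"z":0,"turn":0.13},{"x":0.027,"y":-0.042,"z":0,"turn":0.13},{"x":0.027,"y":-0.042,"z":0,"turn":0.13},{"x":0.027,"y":-0.042,"z":0,"turn":0.13}]' | grep force
python3 -m crank '[{"x":0,"y":0,"z":0,"turn":0},{"x":0,"y":0,"z":0,"turn":0}]' | grep force
python3 -c "
from h import *
plan(.5143,-.0086,.082,-2.1);print(manip.state()['ft_torque'])"
```

```text
contact_force: [0.6, -1.1, 2.3]
grasp_force: 63.3
contact_force: [-0.8, -1.5, 4.1]
grasp_force: 63.5
contact_force: [-0.2, -1.2, 4.5]
grasp_force: 63.7
t 18.5 tcp [ 0.5119 -0.0115  0.0823] psi -1.16 q6 -0.15 w 0.154 F [-0.2 -1.2  4.5] gf 63.7
 move cm x 0.29 y 0.23 z 0.03 turn 0.016
[-0.23946846  0.16236831  0.04793519]
```

```bash
python3 -m crank '[{"x":0,"y":0,"z":-0.3,"turn":0},{"x":0,"y":0,"z":-0.4,"turn":0},{"x":0,"y":0,"z":-0.4,"turn":0},{"x":0,"y":0,"z":-0.4,"turn":0},{"x":0,"y":0,"z":0,"turn":0}]' | grep force; 
python3 -m crank '[{"x":0,"y":0,"z":-1,"turn":0},{"x":0,"y":0,"z":-1,"turn":0},{"x":0,"y":0,"z":-1,"turn":0},{"x":0,"y":0,"z":-1,"turn":0},{"x":0,"y":0,"z":-1,"turn":0}]' | grep force
python3 -m crank '[{"x":0,"y":0,"z":-1,"turn":0},{"x":0,"y":0,"z":-1,"turn":0},{"x":0,"y":0,"z":0,"turn":0},{"x":0,"y":0,"z":0,"turn":0},{"x":0,"y":0,"z":0,"turn":0}]' | grep force
python3 - <<'E'
from look import *
plan(.5143,-.0086,.2,-2.1)
p,d,m=grab("side"); q=proj(m,[manip.state()["tool_pos"]-[0,0,.06]])[0]; print(q)
x,y=q.astype(int); c=p[y-75:y+75,x-100:x+100]; save("s9.png",cv2.resize(c,None,fx=4,fy=4,interpolation=cv2.INTER_CUBIC)); np.savez("s9.npz",p=p,d=d)
C=cloud(m,d); f=p.astype(int); r=(f[...,0]>1.8*f[...,1])&(f[...,0]>70)&(np.hypot(C[...,0]-.514,C[...,1]+.01)<.05); Q=C[r]; print(r.sum(),np.percentile(Q,[3,50,97],axis=0))
E
```

```text
contact_force: [-0.4, 1.1, -2.4]
grasp_force: 62.5
contact_force: [0.6, 0.3, -2.6]
grasp_force: 62.6
contact_force: [0.4, -0.6, -1.8]
grasp_force: 62.6
t 20.0 tcp [ 0.5109 -0.0112  0.1658] psi -1.46 q6 -0.14 w 0.15 F [ 0.4 -0.6 -1.8] gf 62.6
 move cm x 0.27 y 0.33 z -3.42 turn 0.011
[357.42475864 213.41133726]
215 [[ 0.46914337 -0.03192696  0.042593  ]
 [ 0.50670672 -0.02654558  0.10785409]
 [ 0.52962139  0.00121961  0.12422757]]
```

View pics/s9.png

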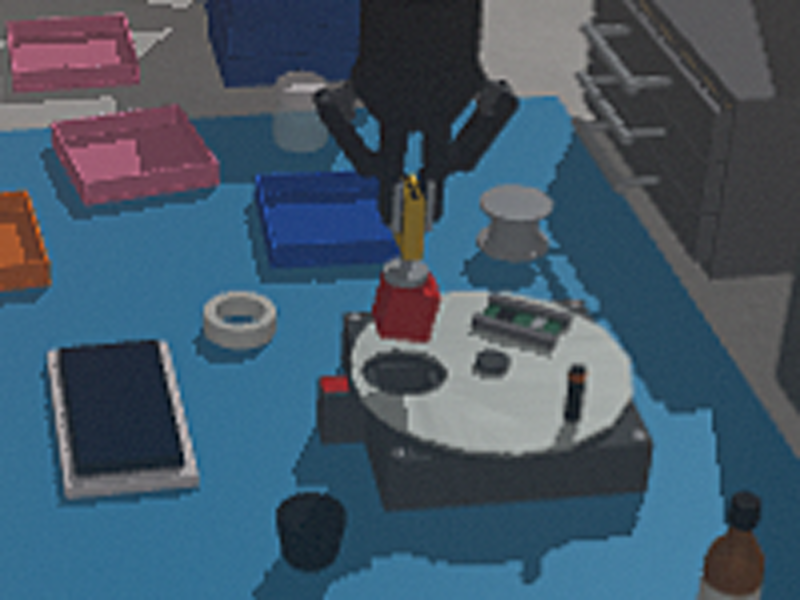

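The side crop shows the plug hanging from the puller above the disc at about (408,308), upright and clear of the hole at (405,373). The blue tray is behind it at (325,218). I'll carry it toward the tray and measure the tray on the way.

```bash
python3 -m crank '[{"x":1,"y":0,"z":0,"turn":0},{"x":2,"y":0,"z":0,"turn":0},{"x":3,"y":0,"z":0,"turn":0},{"x":3,"y":0,"z":0,"turn":0},{"x":3,"y":0,"z":0,"turn":0}]' | grep force; 
python3 -m crank '[{"x":2,"y":0,"z":0,"turn":0},{"x":1,"y":0,"z":0,"turn":0},{"x":0.5,"y":0,"z":0,"turn":0},{"x":0,"y":0,"z":0,"turn":0},{"x":0,"y":0,"z":0,"turn":0}]' | grep force
cat > tray.py <<'E'
import sys
from look import *
p,d,m=look(sys.argv[1]); f=p.astype(int); C=cloud(m,d)
k=(f[...,2]>1.7*f[...,1])&(f[...,2]>50)&(np.hypot(C[...,0]-.518,C[...,1]-.273)<.11)&(C[...,2]<.035)
print(k.sum(),np.percentile(C[k][:,2],[2,50,98]))
for n,s in(("rim",k&(C[...,2]>.016)),("floor",k&(C[...,2]<.008)),("all",k)):
    Q=C[s][:,:2].astype(np.float32); print(n,len(Q),cv2.minAreaRect(Q),np.percentile(Q,[1,99],axis=0).round(4).tolist())
r=(f[...,0]>1.8*f[...,1])&(f[...,0]>70)&(C[...,2]>.06)
t=manip.state()["tool_pos"]; r&=np.hypot(C[...,0]-t[0],C[...,1]-t[1])<.05; Q=C[r]-t
if len(Q)>10: print("plug rel tcp",len(Q),np.percentile(Q,[2,50,98],axis=0).round(4).tolist(),cv2.minAreaRect(Q[Q[:,2]>-.05][:,:2].astype(np.float32)))
plan(.52,.273,.1658,-1.5)
E
python3 tray.py w10
```

```text
contact_force: [1.3, -0.6, -2.7]
grasp_force: 62.6
contact_force: [0.0, -0.1, -2.3]
grasp_force: 62.6
15113 [0.00365785 0.00535816 0.0236252 ]
rim 1587 ((0.5208935141563416, 0.2566819190979004), (0.08153223991394043, 0.11874155700206757), 87.45426177978516) [[0.461, 0.2145], [0.5809, 0.2961]]
floor 13162 ((0.5214020013809204, 0.2602284550666809), (0.08235717564821243, 0.11288893967866898), 87.47988891601562) [[0.466, 0.2197], [0.577, 0.3]]
all 15113 ((0.5209823846817017, 0.2586807906627655), (0.08553390949964523, 0.11874155700206757), 87.45426177978516) [[0.4629, 0.2166], [0.5791, 0.2998]]
plug rel tcp 1392 [[-0.0155, -0.0102, -0.0742], [0.0093, 0.0193, -0.0466], [0.0212, 0.0215, -0.0404]] ((0.004343286156654358, 0.004093687981367111), (0.03425350412726402, 0.03545001149177551), 86.27487182617188)
t 21.1 tcp [0.5154 0.1429 0.1665] psi -1.52 q6 0.16 w 0.147 F [ 0.5  0.7 -1.7] gf 62.6
 move cm x 13.02 y 0.12 z 0.07 turn -0.0
```

```bash
python3 -m crank '[{"x":1,"y":0,"z":0,"turn":0},{"x":2,"y":-0.1,"z":0,"turn":0},{"x":3,"y":-0.1,"z":0,"turn":0},{"x":3,"y":0,"z":0,"turn":0},{"x":2,"y":0,"z":0,"turn":0}]' | grep force; 
python3 -m crank '[{"x":1.2,"y":0,"z":0,"turn":0},{"x":0.5,"y":0,"z":0,"turn":0},{"x":0,"y":0,"z":1,"turn":0},{"x":0,"y":0,"z":1.5,"turn":0},{"x":0,"y":0,"z":1.5,"turn":0}]' | grep force
python3 -m crank '[{"x":0,"y":0,"z":1.5,"turn":0},{"x":0,"y":0,"z":0.5,"turn":0},{"x":0,"y":0,"z":0,"turn":0},{"x":0,"y":0,"z":0,"turn":0},{"x":0,"y":0,"z":0,"turn":0}]' | grep force
python3 tray.py w11
```

```text
contact_force: [0.3, -0.4, -2.2]
grasp_force: 62.5
contact_force: [0.4, -0.3, -3.3]
grasp_force: 62.6
contact_force: [-0.0, 0.3, -2.7]
grasp_force: 62.5
18469 [0.00381206 0.00534456 0.02361192]
rim 3216 ((0.5217604637145996, 0.2756720781326294), (0.11906708776950836, 0.11890138685703278), 87.18846893310547) [[0.4611, 0.2153], [0.5823, 0.3369]]
floor 14420 ((0.5220720767974854, 0.2739759087562561), (0.11209139972925186, 0.11304879933595657), 87.20677947998047) [[0.4659, 0.2206], [0.5784, 0.3299]]
all 18469 ((0.5217604637145996, 0.2756720781326294), (0.11906708776950836, 0.11890138685703278), 87.18846893310547) [[0.4631, 0.2167], [0.5806, 0.3355]]
plug rel tcp 816 [[-0.0101, -0.0112, -0.0475], [0.0167, 0.0151, -0.0456], [0.0225, 0.0212, -0.0404]] ((0.005119018256664276, 0.0036093518137931824), (0.03397257626056671, 0.03455425798892975), 85.65621185302734)
t 22.65 tcp [0.5173 0.271  0.1077] psi -1.46 q6 0.38 w 0.153 F [-0.   0.6 -2.3] gf 62.5
 move cm x 0.21 y 0.27 z -5.81 turn 0.001
```

```bash
python3 -m crank '[{"x":0,"y":0,"z":0.4,"turn":0},{"x":0,"y":0,"z":0.4,"turn":0},{"x":0,"y":0,"z":0.4,"turn":0},{"x":0,"y":0,"z":0.4,"turn":0},{"x":0,"y":0,"z":0.3,"turn":0}]' | grep -E "force|pos"; 
for i in 1 2; do python3 -m crank '[{"x":0,"y":0,"z":0.1,"turn":0},{"x":0,"y":0,"z":0.1,"turn":0},{"x":0,"y":0,"z":0.1,"turn":0},{"x":0,"y":0,"z":0,"turn":0}]' | grep -E "force|pos"; done
```

```text
tool_pos: [0.5163, 0.2706, 0.0869]
contact_force: [-0.3, 0.5, -2.0]
grasp_force: 62.6
tool_pos: [0.5167, 0.2708, 0.0845]
contact_force: [0.2, 0.0, -2.5]
grasp_force: 62.7
tool_pos: [0.5166, 0.2707, 0.0815]
contact_force: [-0.8, -1.2, -1.4]
grasp_force: 62.7
```

```bash
for i in 1 2 ; do python3 -m crank '[{"x":0,"y":0,"z":0.1,"turn":0},{"x":0,"y":0,"z":0.05,"turn":0},{"x":0,"y":0,"z":0,"turn":0}]' | grep -E "force|pos"; done
```

```text
tool_pos: [0.5167, 0.2707, 0.0804]
contact_force: [0.0, -0.8, 0.6]
grasp_force: 63.1
tool_pos: [0.5169, 0.2708, 0.0803]
contact_force: [-3.1, -1.7, 7.0]
grasp_force: 64.2
```

```bash
python3 -m crank '[{"x":0,"y":0,"z":-0.1,"turn":0},{"x":0,"y":0,"z":0,"turn":0}]' | grep -E "force|pos"
python3 -m crank '[{"x":0,"y":0,"z":0,"turn":0},{"x":0,"y":0,"z":0,"turn":0},{"x":0,"y":0,"z":0,"turn":0},{"x":0,"y":0,"z":0,"turn":0},{"x":0,"y":0,"z":0,"turn":0}]' 60 | grep -E "force|width"
for i in 1 2; do python3 -m crank '[{"x":0,"y":0,"z":-1.5,"turn":0},{"x":0,"y":0,"z":-2,"turn":0},{"x":0,"y":0,"z":-2,"turn":0},{"x":0,"y":0,"z":-1,"turn":0},{"x":0,"y":0,"z":0,"turn":0}]' | grep -E "force|pos"; done
python3 - <<'E'
from look import *
p,d,m=look("w12"); f=p.astype(int); C=cloud(m,d); n=np.hypot(C[...,0]-.522,C[...,1]-.275)<.06
y=n&(f[...,0]>1.6*f[...,2])&(f[...,1]>1.25*f[...,2])&(f[...,0]>60); Q=C[y]; zt=np.percentile(Q[:,2],97); Q=Q[Q[:,2]>zt-.006]; print("paddle top",zt,cv2.minAreaRect(Q[:,:2].astype(np.float32)))
r=n&(f[...,0]>1.8*f[...,1])&(f[...,0]>70)&(f[...,1]<1.3*f[...,2]); Q=C[r]; print("plug",np.percentile(Q[:,2],[2,50,98])); Q=Q[Q[:,2]>.034]; print(cv2.minAreaRect(Q[:,:2].astype(np.float32)))
plan(.5,.2,.2)
E
```

```text
tool_pos: [0.5169, 0.2708, 0.0803]
contact_force: [-2.3, -1.2, 5.5]
grasp_force: 63.7
contact_force: [0.8, -0.2, 0.7]
gripper_width: 0.602
grasp_force: 0.0
tool_pos: [0.518, 0.2713, 0.1475]
contact_force: [-0.3, -0.3, 0.2]
grasp_force: 0.0
tool_pos: [0.5173, 0.271, 0.2114]
contact_force: [0.3, 1.2, 0.4]
grasp_force: 0.0
paddle top 0.11039726921493007 ((0.5179358124732971, 0.27654367685317993), (0.03803357854485512, 0.012855270877480507), 88.03167724609375)
plug [0.00467653 0.04025492 0.0422474 ]
((0.5170649886131287, 0.2747185230255127), (0.03391885384917259, 0.03345722705125809), 81.81950378417969)
t 26.3 tcp [0.5167 0.2707 0.2098] psi -1.46 q6 0.38 w 0.599 F [ 0.5 -0.1  0.2] gf 0.0
 move cm x -7.11 y -1.49 z 0.98 turn None
```

```bash
python3 -c "
from plant import manip
print(manip.job_done())"
```

```text
the job is handed in; nothing more can be done
None
```

The plug is standing upright near the middle of the blue tray with the puller still threaded in it, the gripper is clear, and I handed the job in at about 26 s of the 69 s allowed. The hand-in returned no verdict.

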